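Draw the red-edged card out of the sloping card bay and lean it on the inspection stand

ROBOT

A 6-joint arm with a two-finger parallel gripper is mounted at the origin on a cart in front of the work surface, level with it; the furniture and walls round the work are solid. World frame = base frame: x ahead of the robot, y to its left, z up, the work surface at z = 0. Lengths are in m, angles in rad, forces in N, time in s.
With the tool pointing down it reaches from about 0.375 to 0.9 m from the base axis. Payload 3.1 kg.
Tool frame: the origin (TCP) lies at the very end of the fingers, on their centre line; the grasp point (between the pads) lies 19 mm behind it; z points along the fingers, y is the line along which they close (so a half turn about z gives the same grasp; the last joint's range is limited). The gripper opens to 85 mm and grips with 20 to 120 N. Pads are 22 mm wide; open, the fingers measure 114 mm over their backs; the gripper's body (76 mm by 85 mm) begins 54 mm behind the grasp point. The pads swing forward as they close: fully open they stand 13 mm farther back than shut.
Start: joints at [-1.361, 0.527, 1.433, -0, 1.181, -0.178], TCP at [0.236, -0.579, 0.231] pointing down, gripper open.
Joint ranges: [-3.08, 3.08], [-0.75, 2.2], [0.22, 2.44], [-1.43, 4.57], [0, 2.65], [-2.85, 2.85]. Speed limits (rad/s): [2.79, 2.79, 3.14, 3.14, 3.14, 3.14].

INTERFACE

Orientations are given as a unit quaternion [x, y, z, w].
In Python, from station import telemetry, snapshot, ticket gives the robot as it stands.
- The arm moves only by the tool move_arm, never from a script. Its argument "commands" is text: rows parted by semicolons, each of 7 numbers parted by spaces: the shift along the tool's x, y, z in mm, then the turn, a rotation vector about the tool's x, y, z in degrees, then the opening, from -1 (shut) to 1 (fully open). A call has exactly 5 rows; each row is the pose to reach, as a shift and turn from the pose commanded when the call began, along the tool's axes at that moment; what a row does not reach only later rows make up. A row lasts 1/8 s, in which the tool goes at most 62.5 mm and 10.7 degrees, less where a joint would pass 70% of its speed; a pose out of reach is approached as far as the arm can. A call with a gripper value outside its range is refused whole. The fingers move at their own pace and stop on an object; "grip_force" is the grip in N (left out, the last holds). Time passes only in rows, so rows that repeat a pose let the fingers close, or fill a call up. It gives the time, the measured TCP pose, the force, the opening and the grip force at its end, in the units of the state.
- telemetry.sense(): the state, without advancing time (a new reading comes with each control period).
- snapshot(name): name is "side" or "top"; returns a dict with "image" (420x560x3 uint8, red, green, blue), "fx", "fy", "cx", "cy" (pixels), "pose" (4x4, takes a point from camera to world coordinates). Camera axes: x right, y down, z forward; pixel columns grow to the right and rows downward; lengths in m; the calibration is good to about 2 mm. A picture is of the moment at which its call begins. There is no depth.
- ticket.sign_off(): hands the job in; it is judged then, once.
The state is a dict: "t": time; "q": joint angles; "qd": joint speeds; "tau": joint torques, N m; "tcp_pos": TCP position; "tool_rot": TCP orientation; "force": force on the tool from outside, world axes, zero at the start; "ft_torque": the same for the moment, N m; "finger_gap": opening from 0.0 (shut) to 1.0 (fully open); "gripper_force": force on a finger pad.
Only numpy, scipy, OpenCV 4.12 (cv2) and the standard library are available. Lean on these libraries where they do the work, as an engineer would, in place of code of your own. Each camera call takes 0.05 s, during which the arm holds its last target. There are 200 camera calls.

TASK

The plug-in card with the red top edge is to be inspected. Swing the hinged retaining bail that lies across the cards forward and down, out of their way, and leave it there; draw the red-edged card straight out of its guides, and set it gently on the ledge of the pale inspection stand, contacts down, leaning back against the stand with its component side facing out. Leave the other cards plugged in and the small things on the bench where they are.

Things in the scene. Friction and masses are not known exactly. Their poses are not given: they have to be found in the camera images.
- test_station: grey bench test station, fixed, 176 x 168 mm, 307 mm high; origin on the bench below its middle, z up, y across, x away from the robot. A sloping card bay stands open to the robot; the instrument head overhangs it: head underside 257 mm above the bench, from x = -62 mm back to the rear column. The head is right above the card tops, so come in tilted.
- mid_slot (a point): foot of the middle card slot, 70 mm above the bench. Axes: z = direction in which the cards are drawn out, 35 degrees from vertical, leaning to the robot; x = up the slope, away from the robot; y across. Slots at y = -48, 0, +48 mm. Guides hold a card's side edges up to z = 62 mm (2.4 mm play); an 11 mm high sprung connector at its foot holds it with about 12 N of friction over the first 10 mm.
- bail (a joint): angle (rad) of the retaining bail, a 9 mm round steel cross bar on two arms, turning about an axis along y through bail_pivot; stiff (about 1.5 N at the bar), stays where left. 0 = closed, the bar across the tops of all cards; grows as it swings forward (to the robot) and down; 2.0 = end. Above 1.2 it is clear of the cards.
- bail_knob (a point): black round knob in the middle of the bail's cross bar, 15 mm across, its thick part 21 mm long; this point is on its axis, 11 mm below its top and 17 mm outside the cross bar's middle. Closed, it points along mid_slot z and this point lies at x = -14, y = 0, z = 123 mm in mid_slot's axes; it turns with the bail
- bail_pivot (a point): middle of the bail's pivot axis, at x = -38, y = 0, z = 70 mm in mid_slot's axes; the cross bar is 43 mm, the knob point 58 mm from the axis
- card_red: loose plug-in circuit card with a red edge bar on top, about 120 g. Origin at the middle of its lower (contact) edge; z up along the card, x along its edge, component side at -y. Board 80 (x) x 82 (z) x 3 (y) mm; edge bar 8 mm thick (y), 52 long, from z = 88 to 100 mm; parts up to 12 mm high on the -y side, all below z = 75 mm. Stands in any of the three slots.
- card_grey: same kind of card with a grey edge bar, stays plugged in
- card_blue: same kind of card with a blue edge bar, stays plugged in
- card_red_foot (a point): middle of the red-edged card's lower contact edge
- card_red_face (a point): point 20 mm in front of the red-edged card's component side, at half height
- stand_ledge (a point): pale grey sheet-metal inspection stand, fixed, 100 mm wide; this point is where its ledge meets its backrest, in the middle. Axes: z = up along the backrest, which leans back (away from the robot) 20 degrees from vertical and is 62 mm tall; x = into the backrest, y = across. The ledge reaches 25 mm forward (to x = -25 mm) at z = 0 and ends in a lip 10 mm high. This point is 24 mm above the bench.
- flux_pot: small yellow-lidded pot, 43 mm across, 19 mm high, loose, a bystander; origin under its middle
- red_driver: small red screwdriver 135 mm long lying on the bench, loose, a bystander; origin under its middle
- dome_sensor: white dome sensor 42 mm across, 38 mm high, loose, a bystander; origin under its middle

How it is judged:
On the way, in this order (a step that is already met when the one before it is completed fails the run):
1. the retaining bail is swung clear of the cards (above 1.2 rad) (value of joint bail above 1.2 rad), for 0.2 s.
2. the red-edged card is drawn right out of its guides (contact edge more than 125 mm above the bench) (height (world z) of card_red_foot above 0.125 m), for 0.1 s.
At the end, for the whole second after the job is handed in: Bail above 1.2 rad; red-edged card released, at rest on the stand: contact edge on the ledge (6 mm) between lip and backrest, within 30 mm of its middle, leaning on the backrest (0.3 rad), component side out; grey and blue cards within 6 mm of where they were (value of joint bail above 1.2 rad and z of card_red_foot in the frame of stand_ledge between -0.006 and 0.006 m and x of card_red_foot in the frame of stand_ledge between -0.026 and 0.003 m and y of card_red_foot in the frame of stand_ledge between -0.03 and 0.03 m and angle between the z axis of card_red and the z axis of stand_ledge, either way round below 0.3 rad and x of card_red_face in the frame of stand_ledge below -0.012 m and contact force between card_red and stand above 0.1 N and linear speed of card_red below 0.02 m/s and distance of each of card_grey, card_blue from where it was at the start of the episode below 0.006 m); the robot touches nothing.
It fails at once if another card pulled up or knocked by more than 12 mm (distance of any of card_grey, card_blue from where it was at the start of the episode above 0.012 m).
It fails at once if the red-edged card pressed or knocked on the stand with more than 40 N (contact force between card_red and stand above 40 N).
It fails at once if a bystander pushed more than 25 mm (distance of any of flux_pot, red_driver, dome_sensor from where it was at the start of the episode above 0.025 m).
It also fails if it takes over 58 s, if anything falls off the work surface, if the arm or the gripper's body presses on something with over 40 N, if the wrist force passes 120 N, or if a joint passes its speed limit or range.

## Working session

There is one attempt and no reset: what is moved stays moved. The work goes in short steps, Python scripts to look and compute and a tool call to move; the robot and the scene stay as the last step left them, time stands still between calls to the robot, and variables do not carry over. Pictures are saved under pics/ and viewed, at most 10 in all, crops included, and the job is handed in when it is done.

Besides the shell and the picture viewer there is one more tool, called after "Emit:" in YAML: its name, and indented under it one key for each argument. move_arm: Moves the arm, as the interface text tells. Its arguments: {"type":"object","properties":{"commands":{"type":"string"},"grip_force":{"type":"number"}},"required":["commands"]}

```bash
ls; mkdir -p pics; python3 - <<'E'
from station import telemetry, snapshot
import cv2,numpy as np
s=telemetry.sense();print(s)
for n in("side","top"):
    d=snapshot(n);cv2.imwrite(f"pics/{n}0.png",d["image"][:,:,::-1]);print(n,d["fx"],d["fy"],d["cx"],d["cy"],np.round(d["pose"],3).tolist())
    np.savez(f"{n}0.npz",**d)
E
```

```text
pics
{'t': 0.0, 'q': array([-1.36149836e+00,  5.28448582e-01,  1.43389930e+00,  3.00752306e-06,
        1.18137973e+00, -1.78505646e-01]), 'qd': array([-8.95953803e-05, -2.64893939e-04, -1.50083809e-03, -8.84964197e-04,
       -1.01603293e-03, -1.89369228e-04]), 'tau': array([-6.96290917e-04, -4.42350662e+01, -1.78028476e+01, -2.93299381e-04,
        8.45925591e-03,  1.36216499e-05]), 'tcp_pos': array([ 0.23622289, -0.57787509,  0.23034537]), 'tool_rot': array([ 9.81259423e-01,  1.92688365e-01, -1.50440136e-05, -1.06737313e-03]), 'force': array([-0.53245165,  0.80138523,  0.15402712]), 'ft_torque': array([ 0.00913403, -0.00898037,  0.02973385]), 'gripper_force': 0.0, 'finger_gap': 0.9994325639512147}
side 403.1466874280511 403.1466874280511 279.8925380839585 209.5307366632408 [[-0.998, -0.047, 0.049, 0.458], [-0.067, 0.559, -0.826, 1.013], [0.012, -0.828, -0.561, 0.67], [0.0, 0.0, 0.0, 1.0]]
top 459.3727950474479 459.3727950474479 276.667358860202 209.35801545677006 [[-0.324, -0.894, 0.31, 0.237], [-0.946, 0.308, -0.101, 0.325], [-0.005, -0.326, -0.945, 0.988], [0.0, 0.0, 0.0, 1.0]]
```

View pics/side0.png

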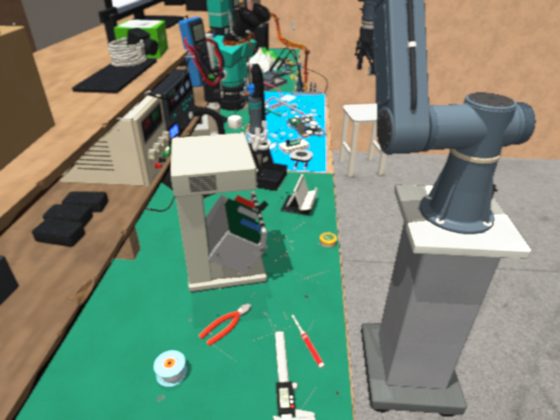

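View pics/top0.png

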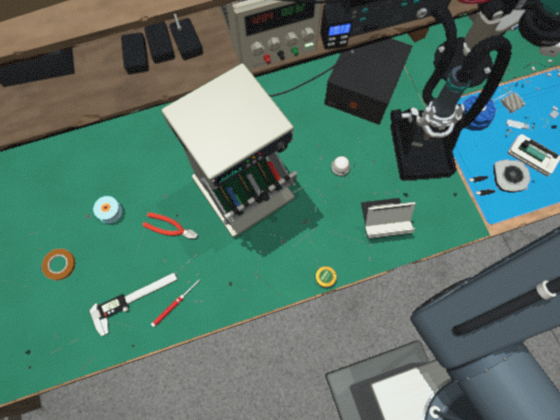

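```bash
python3 - <<'E'
import cv2,numpy as np
t=np.load("top0.npz")["image"][:,:,::-1];s=np.load("side0.npz")["image"][:,:,::-1]
a=cv2.resize(t[130:250,180:320],(800,686),interpolation=cv2.INTER_CUBIC)[:600]
b=cv2.resize(s[120:300,160:340],(600,600),interpolation=cv2.INTER_CUBIC)
cv2.imwrite("pics/topc.png",a);cv2.imwrite("pics/sidec.png",b)
E
```

```text
(no output)
```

View pics/topc.png

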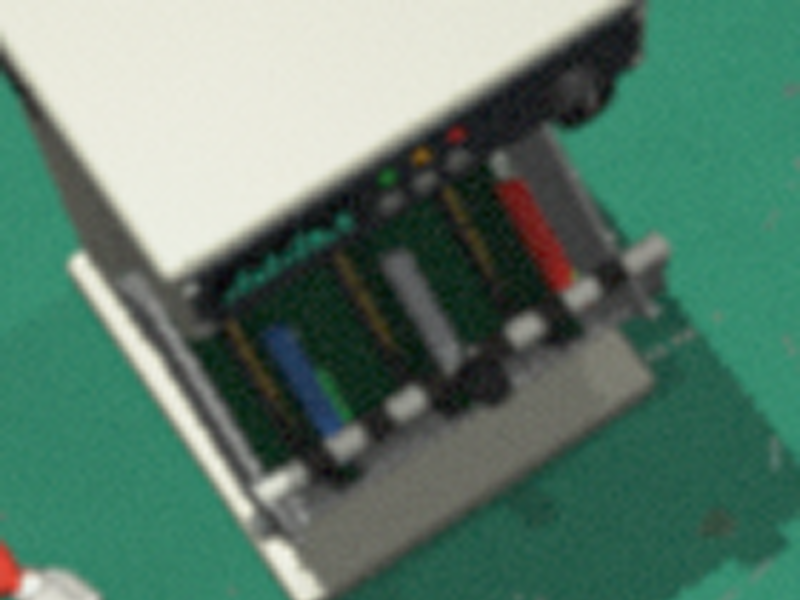

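View pics/sidec.png

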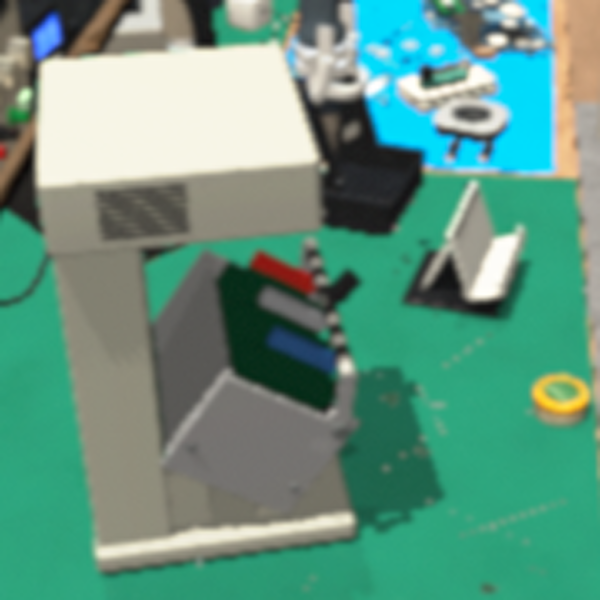

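```bash
cat > h.py <<'E'
import cv2,numpy as np
V={n:dict(np.load(n+"0.npz")) for n in("side","top")}
def ray(n,u,v,V=V):
    d=V[n];p=d["pose"];r=p[:3,:3]@[(u-d["cx"])/d["fx"],(v-d["cy"])/d["fy"],1];return p[:3,3],r/np.linalg.norm(r)
def onz(n,uv,z):
    o,r=ray(n,*uv);return o+r*(z-o[2])/r[2]
def tri(a,b):
    o,r=ray("top",*a);p,s=ray("side",*b)
    t=np.linalg.lstsq(np.c_[r,-s],p-o,rcond=None)[0];A,B=o+r*t[0],p+s*t[1];return (A+B)/2,np.linalg.norm(A-B)
def proj(n,P):
    d=V[n];c=d["pose"][:3,:3].T@(np.array(P)-d["pose"][:3,3]);return np.array([d["fx"]*c[0]/c[2]+d["cx"],d["fy"]*c[1]/c[2]+d["cy"]])
E
python3 - <<'E'
from h import *
np.set_printoptions(precision=3,suppress=True)
for n in V:
    im=V[n]["image"];hsv=cv2.cvtColor(im,cv2.COLOR_RGB2HSV)
    print(n)
    H,S,Vv=[hsv[:,:,i].astype(int) for i in range(3)]
    M={"red":((H<6)|(H>174))&(S>170)&(Vv>110),"blue":(H>105)&(H<120)&(S>120),"white":(S<45)&(Vv>150)&True}
    box={"side":(160,110,330,300),"top":(155,60,430,260)}[n]
    for k,m in M.items():
        mm=np.zeros_like(m,np.uint8);x0,y0,x1,y1=box;mm[y0:y1,x0:x1]=m[y0:y1,x0:x1]
        c,_=cv2.findContours(mm,0,2)
        for q in c:
            if cv2.contourArea(q)<(12 if k!="white" else 60):continue
            r=cv2.minAreaRect(q);print(k,cv2.contourArea(q),np.array(r[0]),cv2.boxPoints(r).round(1).tolist())
            if k=="white":print("   poly",cv2.approxPolyDP(cv2.convexHull(q),2.5,True)[:,0].tolist())
im=V["top"]["image"][195:245,355:425,::-1];im2=V["side"]["image"][165:225,275:330,::-1]
a=cv2.resize(im,(560,400),interpolation=cv2.INTER_CUBIC);b=cv2.resize(im2,(440,480),interpolation=cv2.INTER_CUBIC)[:400]
b=cv2.resize(b,(240,218));o=np.zeros((400,800,3),np.uint8);o[:,:560]=a;o[:218,560:]=b
cv2.imwrite("pics/stand.png",o)
E
```

```text
side
red 59.0 [244.883 201.179] [[235.39999389648438, 199.3000030517578], [237.3000030517578, 195.1999969482422], [254.39999389648438, 203.10000610351562], [252.39999389648438, 207.1999969482422]]
blue 60.0 [250.617 224.246] [[241.0, 222.1999969482422], [242.8000030517578, 218.3000030517578], [260.20001220703125, 226.3000030517578], [258.3999938964844, 230.1999969482422]]
blue 98.0 [173.962 129.808] [[167.6999969482422, 124.30000305175781], [177.6999969482422, 122.30000305175781], [180.3000030517578, 135.3000030517578], [170.3000030517578, 137.3000030517578]]
white 377.0 [226.974 280.529] [[188.39999389648438, 277.0], [264.8999938964844, 272.79998779296875], [265.5, 284.0], [189.0, 288.20001220703125]]
   poly [[265, 274], [259, 279], [189, 288], [189, 277]]
white 352.0 [304.144 193.175] [[287.70001220703125, 203.10000610351562], [300.5, 174.3000030517578], [320.6000061035156, 183.1999969482422], [307.79998779296875, 212.0]]
   poly [[301, 175], [316, 189], [307, 209], [288, 203]]
white 330.5 [295.521 150.577] [[278.79998779296875, 143.60000610351562], [306.29998779296875, 136.0], [3
[... 1993 characters left out ...]
001220703125, 204.0], [369.0, 209.39999389648438]]
   poly [[414, 202], [369, 209]]
white 170.0 [208.293 197.301] [[190.8000030517578, 175.5], [194.39999389648438, 173.0], [225.6999969482422, 219.10000610351562], [222.10000610351562, 221.60000610351562]]
   poly [[193, 174], [223, 221]]
white 175.5 [339.25 164.25] [[328.0, 166.0], [341.0, 153.0], [350.5, 162.5], [337.5, 175.5]]
   poly [[343, 156], [348, 164], [337, 173], [333, 171], [332, 163]]
white 7932.0 [226.753 118.099] [[160.3000030517578, 109.30000305175781], [248.6999969482422, 54.79999923706055], [293.20001220703125, 126.9000015258789], [204.8000030517578, 181.39999389648438]]
   poly [[243, 64], [292, 127], [209, 178], [162, 109]]
```

View pics/stand.png

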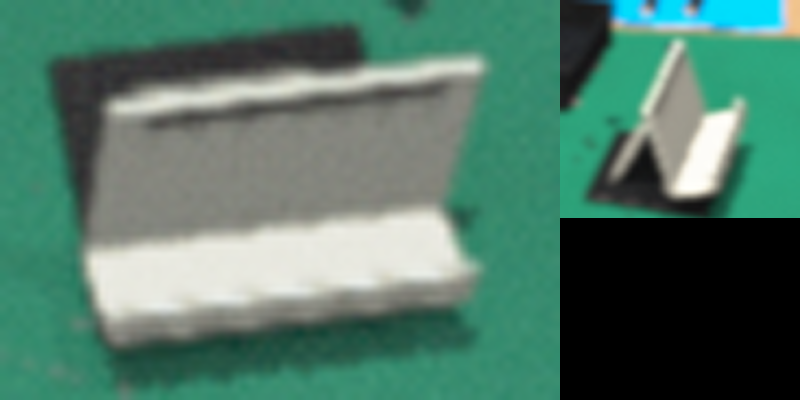

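```bash
python3 - <<'E'
from h import *
np.set_printoptions(precision=4,suppress=True)
R=[onz("top",p,.307) for p in [(243,64),(292,127),(209,178),(162,109)]]
print("roof",np.array(R)); 
for i in range(4):
    e=R[(i+1)%4]-R[i];print(np.linalg.norm(e),np.degrees(np.arctan2(e[1],e[0])))
L=[onz("top",p,.024) for p in [(365.6,226),(410,220.9)]];T=[onz("top",p,.0823) for p in [(368.4,207.9),(415.4,202.9)]]
for q in(L,T):
    e=q[0]-q[1];print("stand",q[0],q[1],sum(q)/2,np.linalg.norm(e),np.degrees(np.arctan2(e[1],e[0])))
# side image: stand near-side corner: ledge/back near (560+..)
print("knob",tri((180+488/5.714,130+378/5.714),(160+345*.3,120+287*.3)))
print("blue c",tri((232.5,196),(250.6,224.2)))
print("red c",tri((180+537/5.714,130+237/5.714),(244.9,201.2)))
print("bail ends", tri((180+283/5.714,130+483/5.714),(160+345*.3,120+370*.3)))
print("base front-left corner z0?",[onz("side",(265,284),0),onz("side",(189,288),0)])
print("pot",onz("top",(326,277),.019),onz("side",(328.5,239),.019),"dome",onz("top",(341,166),.02),onz("side",(234.5,121),.02))
E
```

```text
roof [[0.7361 0.2207 0.307 ]
 [0.59   0.181  0.307 ]
 [0.5464 0.3379 0.307 ]
 [0.6945 0.3781 0.307 ]]
0.15140549907512496 -164.77719040316373
0.16286127018056698 105.5264798154941
0.15349531268245678 15.1839787029046
0.16275957699546031 -75.2089945434762
stand [0.4537 0.0504 0.024 ] [ 0.4328 -0.0462  0.024 ] [0.4433 0.0021 0.024 ] 0.09886488812751114 77.82454949815684
stand [0.4752 0.0464 0.0823] [ 0.4535 -0.0508  0.0823] [ 0.4643 -0.0022  0.0823] 0.09953959164000306 77.40084401375879
knob (array([0.5418, 0.2483, 0.1584]), np.float64(0.00028518270856914946))
blue c (array([0.565 , 0.3082, 0.1499]), np.float64(0.002339294277639232))
red c (array([0.59  , 0.2145, 0.1474]), np.float64(0.0005915369008025917))
bail ends (array([0.5338, 0.3246, 0.1449]), np.float64(0.0006171022132818439))
base front-left corner z0? [array([0.531 , 0.3369, 0.    ]), array([0.7034, 0.3635, 0.    ])]
pot [0.3774 0.1717 0.019 ] [0.3802 0.1796 0.019 ] dome [0.6066 0.0474 0.02  ] [ 0.7524 -0.5961  0.02  ]
```

```bash
cat > p.py <<'E'
import numpy as np
from scipy.spatial.transform import Rotation as R
from station import telemetry
np.set_printoptions(suppress=True,linewidth=150)
c35,s35=np.cos(np.radians(35)),np.sin(np.radians(35))
YS=15.1; YT=-12.4
MS=np.array([.626,.2745,.070]); SL=np.array([.4433,.0021,.024])
Rz=lambda a:R.from_euler('z',a,degrees=True).as_matrix()
MR=Rz(YS)@np.array([[c35,0,-s35],[0,1,0],[s35,0,c35]])       # columns slot x,y,z
t20=np.radians(20);SR=Rz(YT)@np.array([[np.cos(t20),0,np.sin(t20)],[0,1,0],[-np.sin(t20),0,np.cos(t20)]])
def slot(x,y,z):return MS+MR@np.array([x,y,z])/1000
def stand(x,y,z):return SL+SR@np.array([x,y,z])/1000
def ori(a,t):
    a,t=np.radians([a,t]);f=np.array([np.cos(a),np.sin(a),0]);z=np.sin(t)*f-np.cos(t)*np.array([0,0,1]);y=np.array([-np.sin(a),np.cos(a),0])
    return R.from_matrix(np.c_[np.cross(y,z),y,z])
def rel(pos,rot,base):
    P,Q=base;return np.r_[Q.inv().apply(pos-P)*1000,np.degrees((Q.inv()*rot).as_rotvec())].round(1)
def now():
    s=telemetry.sense();return s["tcp_pos"],R.from_quat(s["tool_rot"])
def show(poses):
    b=None;b=now()
    for i,(p,q) in enumerate(poses):
        if i%5==0:print("--call")
        print(*rel(p,q,b))
        if i%5==4:b=(p,q)
E
python3 - <<'E'
from p import *
from h import onz
print(now()[1].as_matrix().round(2),"blackbox",onz("top",(395,178),0),onz("top",(455,178),0),"knobpred",slot(-14,0,123))
P0=now()[0];wp=np.array([P0,[.33,-.40,.29],[.40,-.16,.30],[.42,.06,.30],[.46,.22,.30]])
out=[]
for k in range(1,21):
    u=k/5;i=min(int(u),3);p=wp[i]+(wp[i+1]-wp[i])*(u-i)
    out.append((p,ori(-157.7+172.8*k/20,0)))
show(out)
E
```

```text
[[ 0.93  0.38 -0.  ]
 [ 0.38 -0.93  0.  ]
 [ 0.   -0.   -1.  ]] blackbox [ 0.54486695 -0.06579978  0.        ] [ 0.49949367 -0.1974903   0.        ] knobpred [0.54681384 0.25313393 0.16272563]
--call
30.8 -25.9 -11.9 -0.1 -0.0 -8.7
61.6 -51.7 -23.7 -0.1 -0.0 -17.4
92.5 -77.6 -35.6 -0.1 -0.0 -26.0
123.3 -103.5 -47.4 -0.1 -0.1 -34.6
154.1 -129.4 -59.3 -0.1 -0.1 -43.3
--call
49.5 -7.2 -2.0 0.0 0.0 -8.6
99.0 -14.3 -4.0 0.0 0.0 -17.3
148.5 -21.5 -6.0 0.0 0.0 -25.9
197.9 -28.7 -8.0 0.0 0.0 -34.6
247.4 -35.8 -10.0 0.0 0.0 -43.2
--call
40.4 17.9 0.0 0.0 0.0 -8.6
80.8 35.8 0.0 0.0 0.0 -17.3
121.2 53.7 0.0 0.0 0.0 -25.9
161.6 71.6 0.0 0.0 0.0 -34.6
202.0 89.5 0.0 0.0 0.0 -43.2
--call
8.0 32.0 0.0 0.0 0.0 -8.6
16.0 64.0 0.0 0.0 0.0 -17.3
24.0 96.0 0.0 0.0 0.0 -25.9
32.1 128.0 0.0 0.0 0.0 -34.6
40.1 160.0 0.0 0.0 0.0 -43.2
```

Emit:
move_arm:
  commands: "31 -26 -12 0 0 -8.7 -1; 62 -52 -24 0 0 -17.4 -1; 92 -78 -36 0 0 -26 -1; 123 -103 -47 0 0 -34.6 -1; 154 -129 -59 0 0 -43.3 -1"

```text
t: 0.72
tcp_pos: [0.3305, -0.3994, 0.2902]
tool_rot: [0.84, 0.543, 0.0, -0.001]
force: [-0.7, -0.4, 0.0]
finger_gap: 0.002
gripper_force: 0.0
```

Emit:
move_arm:
  commands: "50 -7 -2 0 0 -8.6 -1; 99 -14 -4 0 0 -17.3 -1; 149 -21 -6 0 0 -25.9 -1; 198 -29 -8 0 0 -34.6 -1; 247 -36 -10 0 0 -43.2 -1"

```text
t: 1.35
tcp_pos: [0.3997, -0.1595, 0.3002]
tool_rot: [0.581, 0.814, 0.0, -0.0]
force: [1.1, -0.8, 0.6]
finger_gap: -0.005
gripper_force: 0.0
```

Emit:
move_arm:
  commands: "40 18 0 0 0 -8.6 -1; 81 36 0 0 0 -17.3 -1; 121 54 0 0 0 -25.9 -1; 162 72 0 0 0 -34.6 -1; 202 90 0 0 0 -43.2 -1"

```text
t: 1.98
tcp_pos: [0.4198, 0.0605, 0.3002]
tool_rot: [0.24, 0.971, -0.0, -0.0]
force: [1.7, -1.0, 0.2]
finger_gap: -0.004
gripper_force: 0.0
```

Emit:
move_arm:
  commands: "8 32 0 0 0 -8.6 -1; 16 64 0 0 0 -17.3 -1; 24 96 0 0 0 -25.9 -1; 32 128 0 0 0 -34.6 -1; 40 160 0 0 0 -43.2 -1"

```text
t: 2.6
tcp_pos: [0.46, 0.22, 0.2999]
tool_rot: [-0.134, 0.991, -0.0, -0.0]
force: [-0.1, -0.1, 0.3]
finger_gap: -0.0
gripper_force: 0.0
```

```bash
cat > b.py <<'E'
from p import *
d=lambda t:np.array([np.sin(np.radians(t-35)),0,-np.cos(np.radians(t-35))])
t=55;T0=np.array([15,0,118.]);pre=T0-75*d(t)
b0=now();a0,t0=15.1,0
out=[(b0[0]+(slot(*pre)-b0[0])*min(k/6,1),ori(15.1,t*min(k/6,1))) for k in range(1,7)]
out+=[(slot(*(pre+(T0-pre)*k/4)),ori(15.1,t)) for k in range(1,5)]
pv=np.array([-38,0,70.])
for k in range(1,16):
    th=np.radians(min(105,k*7.5));v=T0-pv
    out.append((slot(*(pv+[v[0]*np.cos(th)-v[2]*np.sin(th),0,v[0]*np.sin(th)+v[2]*np.cos(th)])),ori(15.1,t)))
if __name__=="__main__":print(telemetry.sense()["q"].round(2),b0[0]);show(out)
E
python3 b.py
```

```text
[ 0.23  0.29  1.63 -0.    1.22 -1.61] [0.45999724 0.220028   0.29991333]
--call
-9.6 1.5 13.6 0.0 -9.2 0.3
-19.3 3.0 27.2 0.0 -18.4 0.3
-28.9 4.5 40.8 0.1 -27.6 0.3
-38.5 6.0 54.4 0.1 -36.7 0.3
-48.1 7.5 68.0 0.1 -45.9 0.3
--call
3.1 1.6 16.4 0.0 -9.2 -0.0
0.1 1.6 34.9 0.0 -9.2 -0.0
-2.9 1.6 53.4 0.0 -9.2 -0.0
-5.9 1.6 71.9 0.0 -9.2 -0.0
-8.9 1.6 90.4 0.0 -9.2 -0.0
--call
4.1 -0.0 -8.4 0.0 0.0 0.0
9.2 0.0 -16.2 0.0 0.0 0.0
15.4 -0.0 -23.3 0.0 0.0 0.0
22.4 -0.0 -29.5 0.0 0.0 0.0
30.1 -0.0 -34.7 0.0 0.0 0.0
--call
8.4 0.0 -4.2 0.0 0.0 0.0
17.2 -0.0 -7.2 0.0 0.0 0.0
26.4 0.0 -9.1 0.0 0.0 0.0
35.7 0.0 -9.8 0.0 0.0 0.0
45.0 0.0 -9.2 0.0 0.0 0.0
--call
9.2 -0.0 1.8 0.0 0.0 0.0
18.1 -0.0 4.7 0.0 0.0 0.0
26.5 -0.0 8.8 0.0 0.0 0.0
34.3 -0.0 14.0 0.0 0.0 0.0
34.3 -0.0 14.0 0.0 0.0 0.0
```

Emit:
move_arm:
  commands: "-10 2 14 0 -9.2 0 -1; -19 3 27 0 -18.4 0 -1; -29 5 41 0 -27.6 0.2 -1; -38 6 54 0 -36.7 0.2 -1; -48 7.5 68 0 -45.9 0.3 -1"

```text
t: 3.22
tcp_pos: [0.508, 0.2445, 0.2576]
tool_rot: [-0.118, 0.923, 0.045, 0.364]
force: [28.9, -11.4, 25.9]
finger_gap: -0.002
gripper_force: 0.0
```

```bash
python3 - <<'E'
from p import *
from b import pre,T0,t
import cv2
from station import snapshot
print(telemetry.sense()["q"].round(2),telemetry.sense()["force"])
show([(slot(*pre),ori(15.1,55))]+[(slot(*(pre+(T0-pre)*k/4)),ori(15.1,55)) for k in range(1,5)])
s=[snapshot(n)["image"][:,:,::-1] for n in("side","top")]
a=cv2.resize(s[0][110:250,190:330],(400,400),interpolation=2);b=cv2.resize(s[1][100:240,190:330],(400,400),interpolation=2)
cv2.imwrite("pics/pre.png",np.hstack([a,b]))
E
```

```text
[ 0.25  0.29  2.1   0.38 -0.   -1.95] [ 28.88509972 -11.41495251  25.90681946]
--call
23.3 -1.6 32.1 -0.5 -11.9 -0.2
19.4 -1.4 50.4 -0.5 -11.9 -0.2
15.5 -1.2 68.8 -0.5 -11.9 -0.2
11.7 -1.0 87.1 -0.5 -11.9 -0.2
7.8 -0.9 105.5 -0.5 -11.9 -0.2
```

View pics/pre.png

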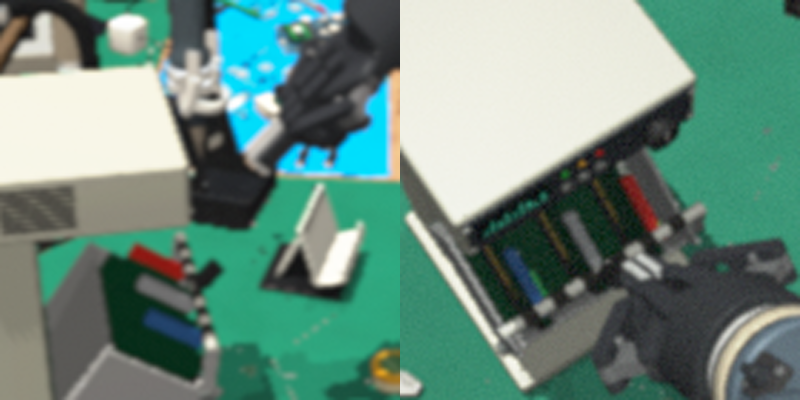

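```bash
cat > k.py <<'E'
from p import *
from scipy.optimize import least_squares
s=telemetry.sense();q=s["q"]
S=[((.52845,1.4339,1.18138),np.hypot(.236223,.577875),.230345),((.29,1.63,1.22),np.hypot(.46,.22003),.29991)]
S.append(((q[1],q[2],q[4]*np.cos(q[3])),np.hypot(*s["tcp_pos"][:2]),s["tcp_pos"][2]))
def fk(x,q):
    A,B,h,L=x;a=np.cumsum(q);return np.array([A*np.sin(a[0])+B*np.sin(a[1])+L*np.sin(a[2]),h+A*np.cos(a[0])+B*np.cos(a[1])+L*np.cos(a[2])])
f=least_squares(lambda x:np.r_[[fk(x,q)-[r,z] for q,r,z in S]].ravel(),[.4,.4,.3,.25])
x=f.x
if __name__=="__main__":
    print(x,f.fun.round(4))
    for name,P,t in[("pre",slot(-13,0,185),40),("knob",slot(15,0,118),35),("knob",slot(15,0,118),40),("arc",slot(-90,0,120),30),("card",slot(0,-48,77),35),("cardout",slot(0,-48,150),35),("place",stand(0,0,77),-20)]:
        r=np.hypot(*P[:2]);a=np.pi-np.radians(t)
        g=least_squares(lambda u:fk(x,(u[0],u[1],a-u[0]-u[1]))-[r,P[2]],[.3,1.8],bounds=([-.75,.22],[2.2,2.44]))
        print(name,t,P.round(3),g.x.round(2),"q5",(a-g.x.sum()).round(3),g.cost)
E
python3 k.py
```

```text
[0.64842566 0.32916225 0.03573154 0.2359499 ] [ 0.0064  0.0038 -0.0148  0.0086  0.0049 -0.0124]
pre 40 [0.513 0.244 0.214] [0.33 2.13] q5 -0.013 2.0344634273454926e-21
knob 35 [0.573 0.26  0.175] [0.45 1.99] q5 0.09 9.06388331104939e-21
knob 40 [0.573 0.26  0.175] [0.45 2.05] q5 -0.059 6.406152698482023e-16
arc 30 [0.488 0.237 0.117] [0.45 2.25] q5 -0.082 2.0430167975783595e-23
card 35 [0.596 0.217 0.133] [0.51 2.05] q5 -0.028 7.253099749402048e-18
cardout 35 [0.555 0.206 0.193] [0.38 2.05] q5 0.095 1.2936741066641277e-28
place -20 [ 0.469 -0.004  0.096] [0.57 1.92] q5 0.996 1.7994500894535727e-22
```

```bash
cat > b2.py <<'E'
from p import *
d=lambda t:np.array([np.sin(np.radians(t-35)),0,-np.cos(np.radians(t-35))])
pv=np.array([-38,0,70.]);Y=-1.5
def C(th):
    th=np.radians(th);v=np.array([24,56.]);return pv+[v[0]*np.cos(th)-v[1]*np.sin(th),Y,v[0]*np.sin(th)+v[1]*np.cos(th)]
def G(th,t,e=4):return slot(*(C(th)+e*d(t))),ori(15.1,t)
E
python3 - <<'E'
from b2 import *
print(C(0),C(83))
b=now();e=G(0,25,-55)
print("to pre",rel(*e,b))
show([e]*5+[G(0,25,-55+59*k/5) for k in range(1,6)]+[G(84*k/15,25-11*k/15) for k in range(1,16)])
E
```

```text
[-14.   -1.5 126. ] [-90.65772025  -1.5        100.64579087]
to pre [18.3 -4.  41.1 -0.4 18.  -0.4]
--call
18.3 -4.0 41.1 -0.4 18.0 -0.4
18.3 -4.0 41.1 -0.4 18.0 -0.4
18.3 -4.0 41.1 -0.4 18.0 -0.4
18.3 -4.0 41.1 -0.4 18.0 -0.4
18.3 -4.0 41.1 -0.4 18.0 -0.4
--call
-0.0 -0.0 11.8 0.0 0.0 0.0
0.0 -0.0 23.6 0.0 0.0 0.0
-0.0 -0.0 35.4 0.0 0.0 0.0
0.0 -0.0 47.2 0.0 0.0 0.0
-0.0 -0.0 59.0 0.0 0.0 0.0
--call
5.9 0.0 -1.1 0.0 0.7 0.0
11.9 -0.0 -1.6 0.0 1.5 0.0
17.9 -0.0 -1.5 0.0 2.2 -0.0
23.9 -0.0 -0.8 0.0 2.9 0.0
29.7 -0.0 0.4 0.0 3.7 0.0
--call
5.6 -0.0 2.2 -0.0 0.7 0.0
11.0 -0.0 4.8 0.0 1.5 -0.0
16.0 0.0 8.0 0.0 2.2 0.0
20.8 -0.0 11.7 0.0 2.9 0.0
25.1 -0.0 15.8 0.0 3.7 0.0
--call
3.6 0.0 4.7 0.0 0.7 0.0
6.8 -0.0 9.8 0.0 1.5 -0.0
9.4 0.0 15.2 0.0 2.2 -0.0
11.6 0.0 20.8 -0.0 2.9 -0.0
13.1 0.0 26.5 -0.0 3.7 -0.0
```

Emit:
move_arm:
  commands: "0 0 0 0 5 0 -0.1; 5 0 0 0 10 0 -0.1; 10 0 0 0 15 0 -0.1; 10 0 0 0 18 0 -0.1; 10 0 0 0 18 0 -0.1"

```text
t: 3.95
tcp_pos: [0.5062, 0.2434, 0.2549]
tool_rot: [-0.124, 0.967, 0.026, 0.221]
force: [0.1, 0.3, -0.6]
finger_gap: 0.449
gripper_force: 0.0
```

```bash
python3 - <<'E'
from b2 import *
s=telemetry.sense();print(s["q"].round(3),s["force"].round(1),s["tcp_pos"].round(4),s["finger_gap"])
print("to pre",rel(*G(0,25,-55),now()))
E
```

```text
[ 0.251  0.284  1.891 -0.006  0.518 -1.569] [ 0.1  0.3 -0.6] [0.5062 0.2434 0.2549] 0.4493204552722849
to pre [ 2.2 -2.3 43.2 -0.5  0.7 -0.4]
```

Emit:
move_arm:
  commands: "0 0 10 0 0 0 -0.1; 1 -1 20 0 0 0 -0.1; 2 -2 32 -0.5 0.7 -0.4 -0.1; 2 -2.3 43 -0.5 0.7 -0.4 -0.1; 2 -2.3 43 -0.5 0.7 -0.4 -0.1"

```text
t: 4.58
tcp_pos: [0.5202, 0.2452, 0.2123]
tool_rot: [-0.128, 0.969, 0.029, 0.211]
force: [0.2, 0.0, 0.6]
finger_gap: 0.449
gripper_force: 0.0
```

```bash
python3 - <<'E'
from b2 import *
import cv2
from station import snapshot
s=telemetry.sense();print(s["q"].round(3),s["force"].round(1),s["tcp_pos"].round(4))
print("to grasp",rel(*G(0,25,4),now()))
s=[snapshot(n)["image"][:,:,::-1] for n in("side","top")]
a=cv2.resize(s[0][150:240,220:310],(400,400),interpolation=2);b=cv2.resize(s[1][140:230,220:310],(400,400),interpolation=2)
cv2.imwrite("pics/pre2.png",np.hstack([a,b]))
E
```

```text
[ 0.24   0.373  1.898  0.027  0.441 -1.616] [0.2 0.  0.6] [0.5202 0.2452 0.2123]
to grasp [-4.1 -0.8 57.6  0.1 -0.4 -0. ]
```

View pics/pre2.png

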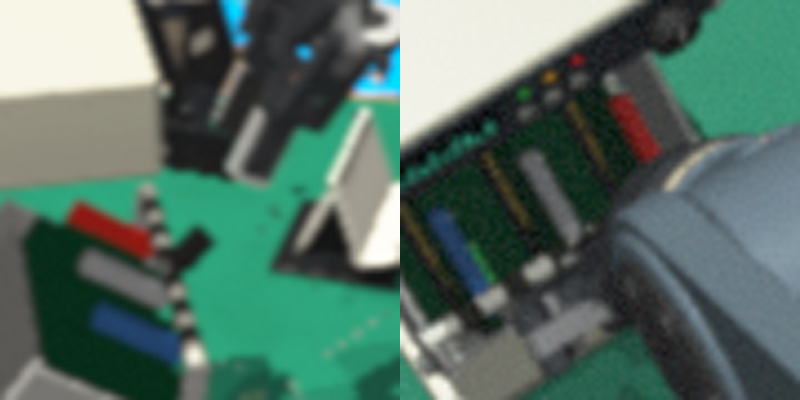

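```bash
python3 - <<'E'
from b2 import *
from h import proj
p,q=now()
print("tip near finger",proj("side",p+q.apply([0,.019,-.006])),"knob top",proj("side",slot(-14,0,134)),"knob pt",proj("side",slot(-14,0,123)),"bar mid",proj("side",slot(-20.2,0,109)))
E
```

```text
tip near finger [275.62999344 187.27635283] knob top [263.70792862 201.98235058] knob pt [261.01209077 205.57187663] bar mid [259.83661795 211.1556689 ]
```

```bash
sed -i 's/MS=np.array(\[.626,.2745,.070\])/MS=np.array([.6220,.2735,.0695])/' p.py; python3 - <<'E'
from b2 import *
show([G(0,25,-55+59*k/5) for k in range(1,6)])
from h import proj
print("knob top",proj("side",slot(-14,0,134)),"bar",proj("side",slot(-14,0,106)))
E
```

```text
--call
0.9 -0.8 10.1 0.1 -0.3 -0.0
0.8 -0.9 21.9 0.1 -0.3 -0.0
0.8 -0.9 33.7 0.1 -0.3 -0.0
0.7 -0.9 45.5 0.1 -0.3 -0.0
0.6 -0.9 57.3 0.1 -0.3 -0.0
knob top [265.51163873 202.00941739] bar [258.68226621 211.07603884]
```

Matches the picture now. Go down and grip the knob.

Emit:
move_arm:
  commands: "1 -1 14 0 0 0 -0.1; 1 -1 28 0 0 0 -0.1; 1 -1 42 0 0 0 -0.1; 1 -1 52 0 0 0 -0.1; 1 -1 57 0 0 0 -0.1"
  grip_force: 25

```text
t: 5.3
tcp_pos: [0.543, 0.2505, 0.1605]
tool_rot: [-0.128, 0.968, 0.029, 0.212]
force: [-1.1, -0.1, 0.3]
finger_gap: 0.449
gripper_force: 0.0
```

Emit:
move_arm:
  commands: "0 0 0 0 0 0 -0.4; 0 0 0 0 0 0 -0.8; 0 0 0 0 0 0 -1; 0 0 0 0 0 0 -1; 0 0 0 0 0 0 -1"

```text
t: 5.92
tcp_pos: [0.5427, 0.2514, 0.1618]
tool_rot: [-0.129, 0.968, 0.03, 0.212]
force: [-0.1, 6.3, -2.7]
finger_gap: 0.158
gripper_force: 24.5
```

Emit:
move_arm:
  commands: "6 1 -1 0 0.7 0 -1; 12 1 -1.5 0 1.5 0 -1; 18 1 -1.5 0 2.2 0 -1; 24 1 -1 0 2.9 0 -1; 30 1 0.5 0 3.7 0 -1"

```text
t: 6.55
tcp_pos: [0.5203, 0.2453, 0.1501]
tool_rot: [-0.129, 0.974, 0.025, 0.185]
force: [6.4, 2.5, -3.2]
finger_gap: 0.154
gripper_force: 25.1
```

```bash
python3 - <<'E'
from b2 import *
s=telemetry.sense();print(s["q"].round(3))
v=MR.T@(s["tcp_pos"]-MS)*1000;print(v, C(28)+4*d(21.3))
show([G(28+56*k/10,21.3-7.3*k/10) for k in range(1,11)])
E
```

```text
[ 0.241  0.49   1.916  0.028  0.361 -1.618]
[-40.21983146  -0.72990081 126.59969627] [-44.04701787  -1.5        126.82618623]
--call
9.4 -0.8 2.8 0.1 0.9 -0.0
14.7 -0.8 5.5 0.1 1.7 -0.0
19.8 -0.8 8.7 0.1 2.4 -0.0
24.6 -0.8 12.3 0.1 3.1 -0.0
28.9 -0.8 16.4 0.1 3.9 -0.0
--call
3.6 0.0 4.8 0.0 0.7 -0.0
6.8 0.0 9.8 0.0 1.5 0.0
9.4 0.0 15.2 0.0 2.2 -0.0
11.6 0.0 20.8 0.0 2.9 0.0
13.1 0.0 26.5 0.0 3.6 -0.0
```

Emit:
move_arm:
  commands: "5.5 0 2 0 0.7 0 -1; 11 0 5 0 1.5 0 -1; 16 0 8 0 2.2 0 -1; 21 0 12 0 2.9 0 -1; 25 0 16 0 3.7 0 -1"

```text
t: 7.18
tcp_pos: [0.5007, 0.2399, 0.1251]
tool_rot: [-0.13, 0.98, 0.021, 0.15]
force: [3.9, -0.2, 1.3]
finger_gap: 0.155
gripper_force: 27.3
```

Emit:
move_arm:
  commands: "3.5 0 5 0 0.7 0 -1; 7 0 10 0 1.5 0 -1; 9.5 0 15 0 2.2 0 -1; 11.5 0 21 0 2.9 0 -1; 13 0 26.5 0 3.7 0 -1"

```text
t: 7.8
tcp_pos: [0.4941, 0.2382, 0.0947]
tool_rot: [-0.131, 0.984, 0.016, 0.116]
force: [2.3, -4.8, 2.8]
finger_gap: 0.153
gripper_force: 26.6
```

```bash
python3 - <<'E'
from b2 import *
s=telemetry.sense();print(s["q"].round(3),s["finger_gap"])
v=MR.T@(s["tcp_pos"]-MS)*1000;print(v, C(84)+4*d(14))
print(rel(*G(90,12),now()))
E
```

```text
[ 0.242  0.583  1.914  0.017  0.41  -1.608] 0.15294503715034102
[-94.22736573  -0.7578928   96.69122238] [-92.61801482  -1.5         95.98779773]
[-1.1 -0.8  6.4  0.1  1.4  0. ]
```

Emit:
move_arm:
  commands: "-1 0 4 0 0.5 0 -1; -1 0 4 0 0.5 0 -0.3; -1 0 4 0 0.5 0 -0.1; -1 0 4 0 0.5 0 -0.1; -1 0 -15 0 0.5 0 -0.1"

```text
t: 8.43
tcp_pos: [0.4915, 0.238, 0.1093]
tool_rot: [-0.131, 0.985, 0.016, 0.111]
force: [-0.6, -0.4, 0.4]
finger_gap: 0.448
gripper_force: 0.0
```

Emit:
move_arm:
  commands: "0 0 -25 0 0 0 -0.3; 0 0 -50 0 0 0 -0.3; 0 0 -80 0 0 0 -0.3; 0 0 -110 0 0 0 -0.3; 0 0 -110 0 0 0 -0.3"

```text
t: 9.05
tcp_pos: [0.4692, 0.2318, 0.2196]
tool_rot: [-0.131, 0.985, 0.016, 0.115]
force: [0.4, 0.4, -0.4]
finger_gap: 0.353
gripper_force: 0.0
```

```bash
python3 - <<'E'
from b2 import *
import cv2
from station import snapshot
s=telemetry.sense();print(s["q"].round(3),s["force"].round(1),s["tcp_pos"].round(4))
V={n:snapshot(n) for n in("side","top")}
for n in V:np.savez(n+"1.npz",**V[n])
s=[V[n]["image"][:,:,::-1] for n in("side","top")]
a=cv2.resize(s[0][160:250,215:305],(400,400),interpolation=2);b=cv2.resize(s[1][130:220,210:300],(400,400),interpolation=2)
cv2.imwrite("pics/bail.png",np.hstack([a,b]))
def W(x):return slot(x,-48,77),ori(15.1,28)
d28=ori(15.1,28).apply([0,0,1])
p,q=W(-10);print("pre card",rel(p-d28*.06,q,now()));
E
```

```text
[ 0.241  0.332  1.864  0.011  0.712 -1.602] [ 0.4  0.4 -0.4] [0.4692 0.2318 0.2196]
pre card [-68.4 -47.6  54.3   0.1 -14.9   0. ]
```

View pics/bail.png

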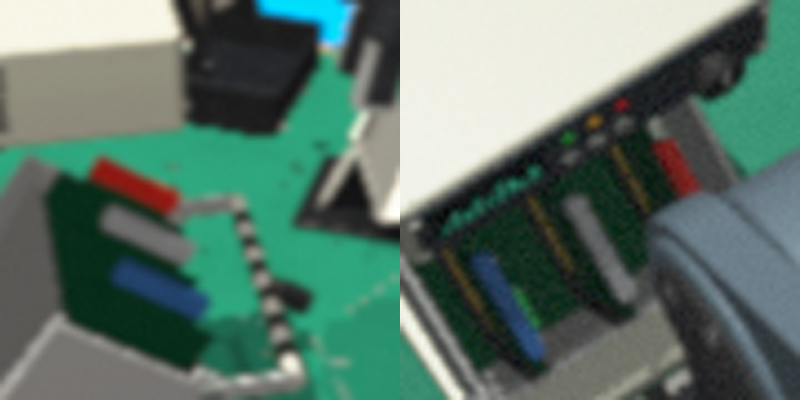

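```bash
python3 - <<'E'
from p import *
from h import proj,tri
for n,y,a,b in(("red",-48,None,(245.8,202.1)),("grey",0,(255,185.8),(248.1,212.9)),("blue",48,(234.3,199.3),(251,225.3))):
    print(n,"side pred",proj("side",slot(0,y,94)),b,"top pred",proj("top",slot(0,y,97)),a)
    if a:
        P,e=tri(a,b);print((MR.T@(P-MS)*1000).round(1),e)
# red: side ray intersect plane slot y=-48
from h import ray
o,r=ray("side",245.8,202.1);o2=MR.T@(o-MS);r2=MR.T@r;k=(-.048+.004-o2[1])/r2[1];print("red on plane",(o2+k*r2)*1000)
E
```

```text
red side pred [248.01210807 201.29434789] (245.8, 202.1) top pred [276.38271045 175.04112623] None
grey side pred [250.75573262 212.53262123] (248.1, 212.9) top pred [256.11825024 187.66086031] (255, 185.8)
[ 3.2 -1.5 89.5] 0.0016878731741160355
blue side pred [253.74117701 224.76142277] (251, 225.3) top pred [235.46526347 200.52255009] (234.3, 199.3)
[ 2.7 47.4 89.7] 0.002832070777489888
red on plane [  5.26757689 -44.          91.45773998]
```

```bash
cat >> p.py <<'E'
def card(z,x=-8,t=28):return slot(x,-48.5,z),ori(YS,t)
E
python3 - <<'E'
from p import *
d=ori(YS,28).apply([0,0,1]);p,q=card(79);pre=(p-d*.06,q)
show([pre]*5+[card(79) for k in range(5)])
print(slot(-8,-48.5,79))
E
```

```text
--call
-69.5 -48.1 51.7 0.1 -14.9 0.0
-69.5 -48.1 51.7 0.1 -14.9 0.0
-69.5 -48.1 51.7 0.1 -14.9 0.0
-69.5 -48.1 51.7 0.1 -14.9 0.0
-69.5 -48.1 51.7 0.1 -14.9 0.0
--call
0.0 -0.0 60.0 0.0 0.0 0.0
0.0 -0.0 60.0 0.0 0.0 0.0
0.0 -0.0 60.0 0.0 0.0 0.0
0.0 -0.0 60.0 0.0 0.0 0.0
0.0 -0.0 60.0 0.0 0.0 0.0
[0.5845595  0.21316331 0.1296244 ]
```

Emit:
move_arm:
  commands: "-14 -10 8 0 -4 0 -0.3; -30 -20 18 0 -8 0 -0.3; -45 -32 32 0 -12 0 -0.3; -60 -42 44 0 -15 0 -0.3; -69.5 -48 52 0 -15 0 -0.3"
  grip_force: 60

```text
t: 9.78
tcp_pos: [0.5568, 0.2053, 0.1798]
tool_rot: [-0.127, 0.962, 0.033, 0.238]
force: [0.6, -0.5, -0.9]
finger_gap: 0.349
gripper_force: 0.0
```

```bash
python3 - <<'E'
from p import *
s=telemetry.sense();print(s["q"].round(3),s["force"].round(1),s["tcp_pos"].round(4))
show([card(79)])
E
```

```text
[ 0.133  0.447  1.933  0.226  0.287 -1.902] [ 0.6 -0.5 -0.9] [0.5568 0.2053 0.1798]
--call
-2.2 0.2 57.9 0.1 -0.2 -0.1
```

Emit:
move_arm:
  commands: "-1 0 16 0 0 0 -0.3; -2 0 32 0 0 0 -0.3; -2 0 45 0 0 0 -0.3; -2 0 53 0 0 0 -0.3; -2 0 58 0 0 0 -0.3"

```text
t: 10.4
tcp_pos: [0.586, 0.2138, 0.1317]
tool_rot: [-0.128, 0.962, 0.033, 0.24]
force: [0.1, -0.1, -1.6]
finger_gap: 0.348
gripper_force: 0.0
```

```bash
python3 - <<'E'
from p import *
import cv2
from station import snapshot
s=telemetry.sense();print(s["q"].round(3),s["force"].round(1),s["tcp_pos"].round(4))
show([card(79)])
s=[snapshot(n)["image"][:,:,::-1] for n in("side","top")]
a=cv2.resize(s[0][150:240,205:295],(400,400),interpolation=2);b=cv2.resize(s[1][130:220,220:310],(400,400),interpolation=2)
cv2.imwrite("pics/grip.png",np.hstack([a,b]))
E
```

```text
[ 0.142  0.566  1.899  0.306  0.198 -1.978] [ 0.1 -0.1 -1.6] [0.586  0.2138 0.1317]
--call
2.4 -0.2 1.1 0.1 0.1 -0.0
```

View pics/grip.png

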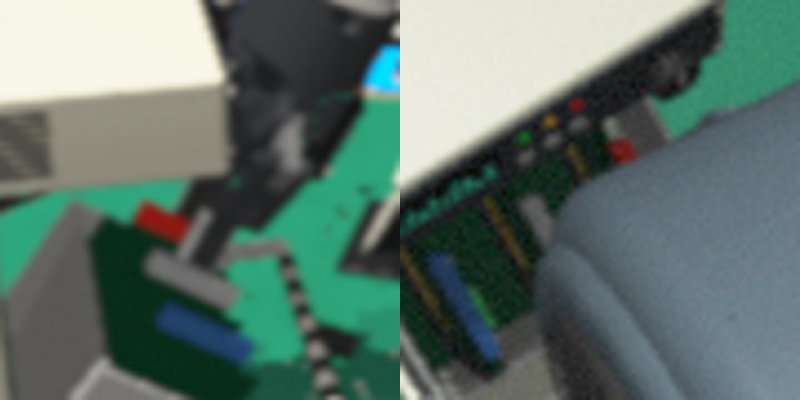

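Emit:
move_arm:
  commands: "0 0 0 0 0 0 -0.6; 0 0 0 0 0 0 -0.9; 0 0 0 0 0 0 -1; 0 0 0 0 0 0 -1; 0 0 0 0 0 0 -1"

```text
t: 11.12
tcp_pos: [0.5859, 0.2136, 0.1329]
tool_rot: [-0.128, 0.961, 0.033, 0.241]
force: [-3.1, 0.0, 5.5]
finger_gap: 0.076
gripper_force: 59.4
```

```bash
python3 - <<'E'
from p import *
s=telemetry.sense();p,q=now()
print(s["force"].round(1),s["finger_gap"]*85,(MR.T@(p-MS)*1000).round(1))
show([(p+MR[:,2]*z/1000,q) for z in(3,6,10,16,24,34,48,64,80,96)])
E
```

```text
[-3.1  0.   5.5] 6.448788202888376 [ -5.  -48.4  80.8]
--call
0.4 0.0 -3.0 0.0 0.0 0.0
0.7 0.0 -6.0 0.0 0.0 0.0
1.2 0.0 -9.9 0.0 0.0 0.0
1.9 0.0 -15.9 0.0 0.0 0.0
2.9 0.0 -23.8 0.0 0.0 0.0
--call
1.2 0.0 -9.9 0.0 0.0 0.0
2.9 0.0 -23.8 0.0 0.0 0.0
4.8 0.1 -39.7 0.0 0.0 0.0
6.7 0.1 -55.6 0.0 0.0 0.0
8.6 0.1 -71.5 0.0 0.0 0.0
```

Emit:
move_arm:
  commands: "0.5 0 -3 0 0 0 -1; 0.7 0 -6 0 0 0 -1; 1.2 0 -10 0 0 0 -1; 2 0 -16 0 0 0 -1; 3 0 -24 0 0 0 -1"

```text
t: 11.75
tcp_pos: [0.5714, 0.2097, 0.1522]
tool_rot: [-0.127, 0.962, 0.033, 0.24]
force: [0.3, -0.3, -2.3]
finger_gap: 0.071
gripper_force: 59.4
```

Emit:
move_arm:
  commands: "1.2 0 -10 0 0 0 -1; 3 0 -24 0 0 0 -1; 5 0 -40 0 0 0 -1; 6.7 0 -56 0 0 0 -1; 8.6 0 -72 0 0 0 -1"

```text
t: 12.38
tcp_pos: [0.5319, 0.1987, 0.2126]
tool_rot: [-0.128, 0.962, 0.033, 0.241]
force: [0.4, 0.1, -1.2]
finger_gap: 0.076
gripper_force: 59.4
```

```bash
python3 - <<'E'
from p import *
import cv2
from station import snapshot
s=telemetry.sense();p,q=now()
print(s["q"].round(3),s["force"].round(1),s["finger_gap"]*85,(MR.T@(p-MS)*1000).round(1))
V={n:snapshot(n) for n in("side","top")}
for n in V:np.savez(n+"2.npz",**V[n])
s=[V[n]["image"][:,:,::-1] for n in("side","top")]
a=cv2.resize(s[0][120:240,215:335],(400,400),interpolation=2);b=cv2.resize(s[1][130:250,210:330],(400,400),interpolation=2)
cv2.imwrite("pics/out.png",np.hstack([a,b]))
E
```

```text
[ 0.125  0.357  1.965  0.203  0.339 -1.885] [ 0.4  0.1 -1.2] 6.435802254573641 [ -5.1 -48.7 178.3]
```

View pics/out.png

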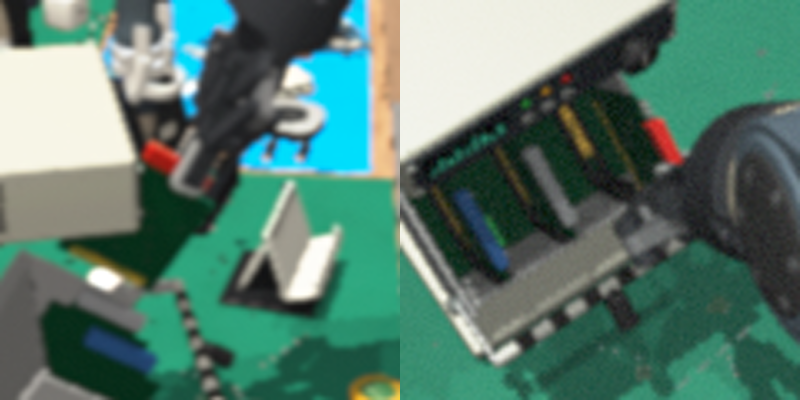

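```bash
python3 - <<'E'
from p import *
from h import proj,ray
import cv2
print("foot pred",[proj("side",slot(x,-48.5,95.5)).round(1) for x in(-38,2,42)],"top corner",proj("side",slot(-24,-48.5,195.5)),proj("side",slot(28,-48.5,195.5)))
im=np.load("side2.npz")["image"];hsv=cv2.cvtColor(im,cv2.COLOR_RGB2HSV).astype(int)
H,S,V=hsv[...,0],hsv[...,1],hsv[...,2]
m=((H>15)&(H<32)&(S>90)&(V>90));m2=np.zeros_like(m,np.uint8);m2[185:212,228:270]=m[185:212,228:270]
c=np.argwhere(m2)[:,::-1];print("gold",len(c),cv2.minAreaRect(c.astype(np.float32)))
m=((H<6)|(H>174))&(S>150)&(V>90);c=np.argwhere(m[155:180,250:300])[:,::-1]+[250,155];print("red",len(c),cv2.boxPoints(cv2.minAreaRect(c.astype(np.float32))))
g=cv2.minAreaRect(np.argwhere(m2)[:,::-1].astype(np.float32))[0]
o,r=ray("side",*g);o2=MR.T@(o-MS);r2=MR.T@r;k=(-.047-o2[1])/r2[1];print("gold on plane",(o2+k*r2)*1000)
E
```

```text
foot pred [array([261.4, 207. ]), array([247.6, 200.4]), array([233.4, 193.5])] top corner [280.36554475 172.84656094] [262.05461451 162.8484252 ]
gold 36 ((247.20004272460938, 199.6000213623047), (22.360679626464844, 1.7888542413711548), 26.56505012512207)
red 65 [[255.99998 167.     ]
 [259.      161.     ]
 [268.59998 165.79999]
 [265.59998 171.79999]]
gold on plane [  4.78078499 -47.          97.54342419]
```

```bash
cat > pl.py <<'E'
from p import *
from scipy.spatial.transform import Slerp
OFF=np.array([8.5,0,-82.8])/1000   # TCP->foot in card axes
RELM=None
def rel0():
    return MR.T@np.load("rt.npy")
def place(x,y,z,lean=20):
    Rc=np.c_[-SR[:,1],SR[:,0],SR[:,2]]
    Rc=R.from_rotvec(SR[:,1]*np.radians(lean-20)).as_matrix()@Rc
    return stand(x,y,z)-Rc@OFF,R.from_matrix(Rc@rel0())
E
python3 - <<'E'
from p import *
np.save("rt.npy",now()[1].as_matrix())
from pl import *
from h import tri,onz
print("clamp",tri((437,120),(258,137)))
print("box corners z~.05",[onz("top",p,.05).round(3) for p in[(392,110),(395,178),(455,178),(445,110)]])
p0,q0=now()
for l in(20,12):
    h,qh=place(-8,0,45,l);f,_=place(-6,0,1,l);print(l,h,f,"tool z",qh.as_matrix()[:,2],"tot",np.degrees((q0.inv()*qh).magnitude()),"body end",f-qh.as_matrix()[:,2]*.2)
h,qh=place(-8,0,45)
A=p0+np.array([-.05,-.03,.03]);
sl=Slerp([0,1],R.concatenate([q0,qh]));N=15
show([(p0+(A-p0)*k/5,sl(0.)) for k in range(1,6)]+[(A+(h-A)*k/N,sl(k/N)) for k in range(1,N+1)])
for k in range(0,N+1,5):
    Rc=sl(k/N).as_matrix()@rel0().T;f=A+(h-A)*k/N+Rc@OFF;print("foot",f,"ends",f+Rc[:,0]*.04,f-Rc[:,0]*.04)
E
```

```text
clamp (array([ 0.59376683, -0.14104543,  0.15203848]), np.float64(0.010233721389774719))
box corners z~.05 [array([ 0.689, -0.109,  0.05 ]), array([ 0.529, -0.046,  0.05 ]), array([ 0.486, -0.171,  0.05 ]), array([ 0.649, -0.225,  0.05 ])]
20 [0.48047359 0.00262988 0.14682888] [0.46761131 0.00545783 0.10479836] tool z [-0.30494364  0.18709152 -0.93381269] tot 127.45953811948091 body end [ 0.52860003 -0.03196047  0.2915609 ]
12 [0.46962845 0.00501434 0.15001295] [0.45676616 0.00784229 0.10798243] tool z [-0.17480103  0.15847781 -0.97176612] tot 124.55617479311846 body end [ 0.49172637 -0.02385327  0.30233566]
--call
7.0 -3.2 -10.6 0.0 0.0 0.0
14.1 -6.3 -21.2 0.0 0.0 0.0
21.1 -9.5 -31.8 0.0 0.0 0.0
28.2 -12.7 -42.4 0.0 0.0 0.0
35.2 -15.8 -53.0 0.0 0.0 0.0
--call
5.7 -10.7 4.2 2.3 2.8 7.7
11.4 -21.4 8.5 4.7 5.6 15.4
17.0 -32.0 12.7 7.0 8.4 23.0
22.7 -42.7 16.9 9.3 11.1 30.7
28.4 -53.4 21.2 11.6 13.9 38.4
--call
-3.1 -10.4 6.8 2.3 2.8 7.7
-6.3 -20.8 13.6 4.7 5.6 15.4
-9.4 -31.2 20.4 7.0 8.4 23.0
-12.5 -41.6 27.2 9.3 11.1 30.7
-15.7 -52.0 34.0 11.6 13.9 38.4
--call
-10.0 -4.3 6.7 2.3 2.8 7.7
-20.1 -8.7 13.4 4.7 5.6 15.4
-30.1 -13.0 20.1 7.0 8.4 23.0
-40.1 -17.3 26.8 9.3 11.1 30.7
-50.2 -21.7 33.5 11.6 13.9 38.4
foot [0.53464819 0.1830473  0.18042776] ends [0.56628295 0.19158301 0.20337081] [0.50301344 0.17451159 0.1574847 ]
foot [0.51529416 0.10163619 0.13603411] ends [0.54926306 0.08523583 0.14934358] [0.48132527 0.11803656 0.12272463]
foot [0.48160417 0.03959648 0.09784822] ends [0.49932004 0.00396175 0.1018873 ] [0.4638883  0.07523121 0.09380914]
foot [0.4509897  0.00040931 0.06902233] ends [ 0.44240028 -0.03865758  0.06902233] [0.45957911 0.0394762  0.06902233]
```

```bash
cat > go.py <<'E'
from pl import *
def path(p0,q0,h,qh,N,k0=0):
    sl=Slerp([0,1],R.concatenate([q0,qh]));return [(p0+(h-p0)*k/N,sl(k/N)) for k in range(1,N+1)]
E
python3 - <<'E'
from go import *
p0,q0=now();A=p0+np.array([-.05,-.03,.04]);h,qh=place(-9,0,95,18)
P=path(p0,q0,A,q0,5)+path(A,q0,h,qh,15);show(P)
for p,q in P[9::5]:
    Rc=q.as_matrix()@rel0().T;f=p+Rc@OFF;print("foot",f,"ends",f+Rc[:,0]*.04,f-Rc[:,0]*.04)
E
```

```text
--call
6.1 -3.2 -12.4 0.0 0.0 0.0
12.2 -6.3 -24.7 0.0 0.0 0.0
18.3 -9.5 -37.1 0.0 0.0 0.0
24.4 -12.7 -49.5 0.0 0.0 0.0
30.5 -15.8 -61.8 0.0 0.0 0.0
--call
3.8 -11.1 2.4 2.2 2.6 7.7
7.5 -22.2 4.7 4.5 5.3 15.4
11.3 -33.3 7.1 6.7 7.9 23.1
15.1 -44.4 9.5 9.0 10.6 30.8
18.9 -55.4 11.8 11.2 13.2 38.5
--call
-4.5 -10.1 4.4 2.2 2.6 7.7
-9.0 -20.3 8.9 4.5 5.3 15.4
-13.6 -30.4 13.3 6.7 7.9 23.1
-18.1 -40.5 17.8 9.0 10.6 30.8
-22.6 -50.6 22.2 11.2 13.2 38.5
--call
-10.5 -4.0 4.1 2.2 2.6 7.7
-21.0 -7.9 8.1 4.5 5.3 15.4
-31.5 -11.9 12.2 6.7 7.9 23.1
-42.1 -15.8 16.3 9.0 10.6 30.8
-52.6 -19.8 20.4 11.2 13.2 38.5
foot [0.52058976 0.10116991 0.15913514] ends [0.55440444 0.08470591 0.17275511] [0.48677508 0.11763391 0.14551516]
foot [0.49242589 0.03794814 0.13334002] ends [0.51002601 0.00229529 0.13771154] [0.47482576 0.07360099 0.12896851]
foot [ 0.46677401 -0.00306109  0.11634898] ends [ 0.45818459 -0.04212799  0.11634898] [0.47536342 0.0360058  0.11634898]
```

Emit:
move_arm:
  commands: "6 -3 -12 0 0 0 -1; 12 -6 -25 0 0 0 -1; 18 -10 -37 0 0 0 -1; 24 -13 -50 0 0 0 -1; 30 -16 -62 0 0 0 -1"

```text
t: 13.1
tcp_pos: [0.4822, 0.1684, 0.2526]
tool_rot: [-0.127, 0.962, 0.033, 0.241]
force: [-0.2, -0.3, -0.1]
finger_gap: 0.074
gripper_force: 59.4
```

Emit:
move_arm:
  commands: "4 -11 2 2.2 2.6 7.7 -1; 7.5 -22 5 4.5 5.3 15.4 -1; 11 -33 7 6.7 7.9 23.1 -1; 15 -44 9.5 9 10.6 30.8 -1; 19 -55 12 11.2 13.2 38.5 -1"

```text
t: 13.72
tcp_pos: [0.4864, 0.1125, 0.2327]
tool_rot: [0.218, 0.969, 0.004, 0.117]
force: [-0.3, 0.2, -1.9]
finger_gap: 0.073
gripper_force: 59.4
```

Emit:
move_arm:
  commands: "-4.5 -10 4 2.2 2.6 7.7 -1; -9 -20 9 4.5 5.3 15.4 -1; -14 -30 13 6.7 7.9 23.1 -1; -18 -40 18 9 10.6 30.8 -1; -23 -51 22 11.2 13.2 38.5 -1"

```text
t: 14.35
tcp_pos: [0.4907, 0.0557, 0.2136]
tool_rot: [0.533, 0.846, -0.026, -0.022]
force: [0.3, 0.1, -1.9]
finger_gap: 0.077
gripper_force: 59.4
```

```bash
python3 - <<'E'
from go import *
s=telemetry.sense();print(s["q"].round(3),s["force"].round(1),s["finger_gap"])
p0,q0=now();h,qh=place(-9,0,95,18)
show(path(p0,q0,h,qh,5))
E
```

```text
[-0.097  0.403  1.73  -0.031  1.07  -0.528] [ 0.3  0.1 -1.9] 0.07659705908331393
--call
-10.4 -4.1 3.9 2.2 2.6 7.7
-20.7 -8.1 7.8 4.5 5.3 15.3
-31.1 -12.2 11.6 6.7 7.9 23.0
-41.5 -16.3 15.5 8.9 10.5 30.6
-51.9 -20.3 19.4 11.2 13.2 38.3
```

Emit:
move_arm:
  commands: "-10 -4 4 2.2 2.6 7.7 -1; -21 -8 8 4.5 5.3 15.4 -1; -31 -12 12 6.7 7.9 23 -1; -42 -16 16 9 10.6 30.7 -1; -52 -20 19.5 11.2 13.2 38.3 -1"

```text
t: 14.98
tcp_pos: [0.4946, -0.0006, 0.1949]
tool_rot: [0.775, 0.61, -0.052, -0.157]
force: [0.4, 0.0, -1.7]
finger_gap: 0.072
gripper_force: 59.4
```

```bash
python3 - <<'E'
from go import *
from h import proj
import cv2
from station import snapshot
s=telemetry.sense();print(s["q"].round(3),s["force"].round(1),s["finger_gap"])
p0,q0=now();Rc=q0.as_matrix()@rel0().T;f=p0+Rc@OFF
print("foot in stand",(SR.T@(f-SL)*1000).round(1),"axes err",rel(*place(-9,0,95,18),(p0,q0)))
for n in("side","top"):
    d=snapshot(n);np.savez(n+"3.npz",**d);hsv=cv2.cvtColor(d["image"],cv2.COLOR_RGB2HSV).astype(int);H,S,V=hsv[...,0],hsv[...,1],hsv[...,2]
    u,v=proj(n,f).astype(int);print(n,"foot ends pred",[proj(n,f+Rc[:,0]*x/1000).round(1) for x in(-40,40)],"bar pred",[proj(n,f+Rc@np.array([x,0,.094])).round(1) for x in(-.026,.026)])
    for nm,m in(("red",((H<6)|(H>174))&(S>150)&(V>90)),("gold",(H>15)&(H<32)&(S>90)&(V>80)),("board",(H>60)&(H<95)&(S>80)&(V<75))):
        w=np.zeros_like(m,np.uint8);w[max(v-75,0):v+35,u-45:u+45]=m[max(v-75,0):v+35,u-45:u+45]
        k,l,st,c=cv2.connectedComponentsWithStats(w)
        for i in range(1,k):
            if st[i,4]>=12:
                q=np.argwhere(l==i)[:,::-1].astype(np.float32);print(nm,st[i,4],cv2.boxPoints(cv2.minAreaRect(q)).round(1).tolist())
E
```

```text
[-0.287  0.53   1.605  0.099  1.326 -0.09 ] [ 0.4  0.  -1.7] 0.07203017042133054
foot in stand [-7.9 -0.1 95.2] axes err [ 0.1 -1.1  0.2  0.  -0.  -0. ]
side foot ends pred [array([294.8, 177.6]), array([301.6, 164.7])] bar pred [array([286.7, 144.6]), array([291.7, 137. ])]
gold 27 [[327.0, 126.0], [327.0, 108.0], [329.0, 108.0], [329.0, 126.0]]
gold 29 [[328.0, 131.0], [329.0, 131.0], [329.0, 146.0], [328.0, 146.0]]
gold 79 [[327.0, 172.0], [327.0, 151.0], [332.0, 151.0], [332.0, 172.0]]
board 18 [[289.3999938964844, 155.1999969482422], [291.5, 154.5], [294.20001220703125, 162.60000610351562], [292.1000061035156, 163.3000030517578]]
board 12 [[283.6000061035156, 201.10000610351562], [288.6000061035156, 193.10000610351562], [290.0, 194.0], [285.0, 202.0]]
top foot ends pred [array([376.2, 200.2]), array([415.2, 195.9])] bar pred [array([390.4, 168.2]), array([417.9, 165.2])]
red 12 [[393.0, 167.0], [396.0, 164.0], [397.5, 165.5], [394.5, 168.5]]
gold 25 [[383.8999938964844, 198.0], [398.0, 197.0], [398.1000061035156, 199.0], [384.0, 200.0]]
board 314 [[368.3999938964844, 184.0], [412.5, 157.5], [422.70001220703125, 174.60000610351562], [378.6000061035156, 201.0]]
```

```bash
python3 - <<'E'
from go import *
from h import proj
for n,P,o in(("ledge near",(0,50,0),(300.7,209.3)),("top near",(0,50,62),(294.5,190.2)),("top far",(0,-50,62),(302.5,174.6)),("lip near",(-25,50,10),None),("lip far",(-25,-50,10),(316.3,187.9))):print(n,proj("side",stand(*P)),o)
p0,q0=now()
P=[place(-9,0,95-(95-18)*k/10,18) for k in range(1,11)]
show(P)
E
```

```text
ledge near [301.36434324 208.55668981] (300.7, 209.3)
top near [294.86909073 190.05812857] (294.5, 190.2)
top far [303.22023405 173.47646775] (302.5, 174.6)
lip near [308.50937018 204.48002123] None
lip far [315.88078542 187.13890826] (316.3, 187.9)
--call
0.6 -2.3 7.5 0.1 0.1 0.0
-0.3 -2.6 15.2 0.1 0.1 0.0
-1.2 -2.9 22.8 0.1 0.1 0.0
-2.1 -3.2 30.5 0.1 0.1 0.0
-3.0 -3.5 38.1 0.1 0.1 0.0
--call
-0.9 -0.3 7.6 0.0 0.0 0.0
-1.8 -0.6 15.3 0.0 0.0 0.0
-2.7 -0.8 22.9 0.0 0.0 0.0
-3.6 -1.1 30.6 0.0 0.0 0.0
-4.5 -1.4 38.2 0.0 0.0 0.0
```

Emit:
move_arm:
  commands: "-0.5 -1.5 7.5 0 0 0 -1; -1 -2 15 0 0 0 -1; -2 -2.5 23 0 0 0 -1; -2.5 -3 30.5 0 0 0 -1; -3 -3.5 38 0 0 0 -1"

```text
t: 15.7
tcp_pos: [0.4793, 0.005, 0.159]
tool_rot: [0.773, 0.612, -0.053, -0.157]
force: [0.3, 0.5, -2.3]
finger_gap: 0.073
gripper_force: 59.4
```

Emit:
move_arm:
  commands: "-1 -0.3 9 0 0 0 -1; -2 -0.6 18 0 0 0 -1; -3 -0.8 26 0 0 0 -1; -4 -1.1 33 0 0 0 -1; -4.5 -1.4 38 0 0 0 -1"

```text
t: 16.32
tcp_pos: [0.4666, 0.0075, 0.1231]
tool_rot: [0.773, 0.612, -0.053, -0.157]
force: [1.3, 0.0, -1.1]
finger_gap: 0.073
gripper_force: 59.4
```

```bash
python3 - <<'E'
from go import *
s=telemetry.sense();print(s["force"].round(1),s["finger_gap"])
p0,q0=now();Rc=q0.as_matrix()@rel0().T;f=p0+Rc@OFF;print("foot in stand",(SR.T@(f-SL)*1000).round(1))
show([place(-7,0,z,19) for z in(14,11,8,6,4)])
E
```

```text
[ 1.3  0.  -1.1] 0.07308668063985098
foot in stand [-10.7   1.6  17.8]
--call
-2.2 5.0 3.7 0.9 0.1 0.3
-2.5 4.9 6.6 0.9 0.1 0.3
-2.9 4.8 9.6 0.9 0.1 0.3
-3.1 4.7 11.6 0.9 0.1 0.3
-3.3 4.7 13.6 0.9 0.1 0.3
```

Emit:
move_arm:
  commands: "-1 1 3 0.3 0 0 -1; -2 2.5 6 0.6 0 0 -1; -2.5 3.5 9 0.9 0 0.3 -1; -3 4.5 12 0.9 0 0.3 -1; -3.3 4.7 13.5 0.9 0 0.3 -1"

```text
t: 16.95
tcp_pos: [0.4666, 0.0058, 0.1088]
tool_rot: [0.773, 0.61, -0.058, -0.163]
force: [0.3, 0.7, -1.4]
finger_gap: 0.073
gripper_force: 59.3
```

Emit:
move_arm:
  commands: "0 0 0.5 0 0 0 -1; 0 0 1 0 0 0 -1; -0.2 0 1.5 0 0 0 -1; -0.2 0 2 0 0 0 -1; -0.2 0 2 0 0 0 -1"

```text
t: 17.58
tcp_pos: [0.466, 0.0059, 0.1071]
tool_rot: [0.773, 0.61, -0.058, -0.163]
force: [-0.3, 0.3, -1.8]
finger_gap: 0.077
gripper_force: 59.3
```

Emit:
move_arm:
  commands: "0 0 0.5 0 0 0 -1; 0 0 1 0 0 0 -1; -0.2 0 1.5 0 0 0 -1; -0.2 0 1.5 0 0 0 -1; -0.2 0 1.5 0 0 0 -1"

```text
t: 18.2
tcp_pos: [0.466, 0.0061, 0.106]
tool_rot: [0.774, 0.61, -0.057, -0.163]
force: [1.6, 1.3, 2.6]
finger_gap: 0.073
gripper_force: 59.8
```

Emit:
move_arm:
  commands: "0 0 0.5 0 0 0 -1; 0 0 1 0 0 0 -1; -0.2 0 1 0 0 0 -1; -0.2 0 1 0 0 0 -1; -0.2 0 1 0 0 0 -1"

```text
t: 18.82
tcp_pos: [0.4665, 0.006, 0.1057]
tool_rot: [0.774, 0.61, -0.057, -0.162]
force: [2.2, 0.7, 7.4]
finger_gap: 0.073
gripper_force: 60.7
```

Emit:
move_arm:
  commands: "0 0 -0.7 0 0 0 -0.82; 0 0 -0.7 0 0 0 -0.78; 0 0 -0.7 0 0 0 -0.72; 0 0 -0.7 0 0 0 -0.64; 0 0 -0.7 0 0 0 -0.55"
  grip_force: 20

```text
t: 19.45
tcp_pos: [0.4652, 0.0058, 0.1051]
tool_rot: [0.773, 0.61, -0.058, -0.163]
force: [-0.2, -0.7, -0.0]
finger_gap: 0.224
gripper_force: 0.1
```

Emit:
move_arm:
  commands: "0 0 0 0 0 0 -0.45; 0 0 0 0 0 0 -0.35; 0 0 0 0 0 0 -0.25; 0 0 0 0 0 0 -0.2; 0 0 0 0 0 0 -0.2"

```text
t: 20.08
tcp_pos: [0.4654, 0.0059, 0.1054]
tool_rot: [0.773, 0.61, -0.058, -0.163]
force: [-0.6, -0.3, 0.1]
finger_gap: 0.398
gripper_force: 0.0
```

```bash
cat > chk.py <<'E'
from go import *
from h import proj,tri
import cv2
from station import snapshot
s=telemetry.sense();print(s["t"],s["force"].round(1),s["finger_gap"])
Rc=np.c_[-SR[:,1],SR[:,0],SR[:,2]];f=stand(-3,0,0)
cen={}
for n in("side","top"):
    d=snapshot(n);hsv=cv2.cvtColor(d["image"],cv2.COLOR_RGB2HSV).astype(int);H,S,V=hsv[...,0],hsv[...,1],hsv[...,2]
    u,v=proj(n,f).astype(int);print(n,"foot ends pred",[proj(n,f+Rc[:,0]*x/1000).round(1) for x in(-40,40)],"bar pred",[proj(n,f+Rc@np.array([x,0,.094])).round(1) for x in(-.026,.026)])
    for nm,m in(("red",((H<6)|(H>174))&(S>150)&(V>80)),("gold",(H>15)&(H<32)&(S>90)&(V>80))):
        w=np.zeros_like(m,np.uint8);w[max(v-60,0):v+25,u-35:u+30]=m[max(v-60,0):v+25,u-35:u+30]
        k,l,st,c=cv2.connectedComponentsWithStats(w)
        for i in range(1,k):
            if st[i,4]>=8:
                q=np.argwhere(l==i)[:,::-1].astype(np.float32);print(nm,st[i,4],c[i].round(1),cv2.boxPoints(cv2.minAreaRect(q)).round(1).tolist())
E
python3 chk.py
```

```text
20.075 [-0.6 -0.3  0.1] 0.3977957222836424
side foot ends pred [array([303.2, 206.6]), array([309.3, 192.7])] bar pred [array([294.6, 175.9]), array([299. , 167.5])]
red 31 [294.8 172.6] [[290.70001220703125, 173.0], [296.6000061035156, 168.5], [299.6000061035156, 172.5], [293.70001220703125, 177.0]]
gold 16 [328.4 142.8] [[328.0, 139.0], [329.0, 139.0], [329.0, 148.0], [328.0, 148.0]]
gold 84 [329.4 162. ] [[327.0, 150.0], [332.0, 150.0], [332.0, 172.0], [327.0, 172.0]]
gold 8 [308.  194.5] [[306.6000061035156, 195.8000030517578], [308.20001220703125, 192.60000610351562], [309.3999938964844, 193.1999969482422], [307.79998779296875, 196.39999389648438]]
top foot ends pred [array([370.1, 226.5]), array([406.2, 222.5])] bar pred [array([382.3, 198. ]), array([407.5, 195.3])]
red 59 [389.4 195.1] [[384.0, 192.0], [394.0, 192.0], [394.0, 199.0], [384.0, 199.0]]
```

Emit:
move_arm:
  commands: "0 0 -8 0 0 0 -0.2; 0 0 -16 0 0 0 -0.2; 0 0 -28 0 0 0 -0.2; 0 0 -42 0 0 0 -0.2; 0 0 -60 0 0 0 -0.2"

```text
t: 20.8
tcp_pos: [0.483, -0.0052, 0.1628]
tool_rot: [0.774, 0.61, -0.058, -0.163]
force: [0.4, -0.0, -0.0]
finger_gap: 0.397
gripper_force: 0.0
```

Emit:
move_arm:
  commands: "0 0 -15 0 0 0 -0.2; 0 0 -30 0 0 0 -0.2; 0 0 -45 0 0 0 -0.2; 0 0 -60 0 0 0 -0.2; 0 0 -60 0 0 0 -0.2"

```text
t: 21.42
tcp_pos: [0.5012, -0.0165, 0.2193]
tool_rot: [0.774, 0.61, -0.057, -0.162]
force: [-0.2, -0.6, 0.1]
finger_gap: 0.4
gripper_force: 0.0
```

```bash
python3 chk.py
```

```text
21.425 [-0.2 -0.6  0.1] 0.4001084845744219
side foot ends pred [array([303.2, 206.6]), array([309.3, 192.7])] bar pred [array([294.6, 175.9]), array([299. , 167.5])]
red 33 [295.2 172.3] [[291.1000061035156, 175.1999969482422], [296.0, 167.0], [299.3999938964844, 169.0], [294.3999938964844, 177.3000030517578]]
gold 14 [328.4 142.4] [[328.0, 139.0], [329.0, 139.0], [329.0, 147.0], [328.0, 147.0]]
gold 81 [329.5 162.2] [[328.0, 151.0], [332.0, 151.0], [332.0, 172.0], [328.0, 172.0]]
top foot ends pred [array([370.1, 226.5]), array([406.2, 222.5])] bar pred [array([382.3, 198. ]), array([407.5, 195.3])]
red 126 [395.6 195.2] [[383.6000061035156, 193.8000030517578], [407.8999938964844, 191.10000610351562], [408.6000061035156, 197.1999969482422], [384.29998779296875, 199.89999389648438]]
gold 21 [394.1 224.3] [[385.0, 224.5], [403.0, 222.6999969482422], [403.1000061035156, 224.0], [385.1000061035156, 225.8000030517578]]
gold 8 [380.2 225.9] [[377.0, 226.0], [377.0, 225.0], [383.0, 225.0], [383.0, 226.0]]
```

```bash
python3 - <<'E'
from p import *
from h import tri,ray
P,e=tri((395.6,195.2),(295.2,172.3));v=SR.T@(P-SL)*1000;print("bar in stand",v,e)
o,r=ray("top",389.5,224.9);o=SR.T@(o-SL);r=SR.T@r;k=(.002-o[2])/r[2];w=(o+k*r)*1000;print("foot in stand",w,"lean extra deg",np.degrees(np.arctan2(v[0]-w[0],v[2]-w[2])))
E
```

```text
bar in stand [ 3.63735722 -3.67556448 90.92755513] 0.0009586000935448781
foot in stand [-5.8459691  -1.90911526  2.        ] lean extra deg 6.087075955848219
```

```bash
python3 - <<'E'
from p import *
from h import proj
import cv2
from station import snapshot
d=snapshot("top");im=d["image"]
for z in(75,65,55,45,35,25,15,8):
    print(z,[tuple(int(c) for c in im[tuple(proj("top",stand(-3,y,z)).round().astype(int)[::-1])]) for y in(30,20,10,0,-10,-20,-30)])
sd=snapshot("side")["image"];a=np.load("side1.npz")["image"]
print("grey/blue region diff",np.abs(sd[205:235,235:262].astype(int)-a[205:235,235:262]).mean())
E
```

```text
75 [(27, 53, 37), (51, 147, 75), (19, 54, 35), (15, 54, 40), (20, 49, 33), (23, 50, 38), (10, 42, 28)]
65 [(12, 47, 29), (75, 200, 103), (65, 182, 94), (52, 70, 58), (26, 51, 36), (62, 75, 65), (16, 44, 26)]
55 [(11, 47, 28), (52, 77, 56), (67, 125, 84), (178, 184, 173), (227, 231, 223), (210, 217, 203), (200, 207, 192)]
45 [(26, 54, 38), (21, 32, 24), (26, 27, 29), (110, 114, 108), (146, 149, 140), (132, 133, 127), (133, 135, 127)]
35 [(18, 52, 35), (27, 49, 52), (24, 50, 40), (118, 119, 115), (129, 131, 124), (126, 128, 118), (122, 124, 118)]
25 [(15, 53, 31), (96, 99, 104), (41, 50, 66), (98, 102, 93), (129, 132, 125), (121, 123, 116), (114, 116, 108)]
15 [(7, 47, 29), (133, 138, 133), (130, 133, 132), (55, 66, 62), (66, 79, 70), (88, 99, 88), (55, 71, 61)]
8 [(15, 50, 32), (71, 79, 72), (36, 50, 40), (45, 60, 48), (22, 44, 35), (16, 45, 31), (18, 39, 26)]
grey/blue region diff 10.117695473251029
```

```bash
python3 -c "
from station import ticket;print(ticket.sign_off())"
```

```text
the job is handed in; nothing more can be done
None
```

The job is handed in: the bail is swung down clear of the cards (about 1.5 rad), and the red-edged card rests on the stand's ledge, contacts down, leaning on the backrest with its parts facing out. The grey and blue cards and the bench items were not knowingly touched, but I did not re-measure their positions before handing in.

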